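# Shift the feed gearbox to the slot with the marker peg

## Task

Change the feed gear: push the gearbox lever through its H-shaped gate, out of the far left slot and fully home into the slot that has the tall marker peg standing at its end. Only push the lever's grip from the side with the fingertips, never grip it, and do not force it across the solid land between the slots; leave the things lying around undisturbed.

Things in the scene. Friction and masses are not known exactly. Their poses are not given: they have to be found in the camera images.
- gearbox: small grey feed gearbox, 124 x 112 mm, bolted to the table; motor on its left, shaft stub on its right. Origin on the table straight below the middle of the lever gate; x axis to the gate's far side (away from the robot), y to its left, z up. The aluminium gate plate, 90 x 90 mm, has its top 70 mm above the table
- gate_middle (a point): middle of the H gate on the plate's top, axes as the gearbox. A cross channel along y, 14 mm wide; two slots along x, 11 mm wide, centred at y = +12 and -12 mm, ending at x = +21 and -21 mm: far left, far right, near left, near right. Between left and right slot lies a solid land 13 mm wide, on each side of the channel. The lever starts in the far left slot
- marker_peg: tall steel marker peg, a 10 mm pin with a 16 mm round head, 24 mm tall, fixed on the gate plate beyond the end of the wanted slot; origin at its foot, 70 mm above the table. In the gearbox frame at x = +37 or -37 mm, y = +12 or -12 mm: near left, near right or far right. The other slot ends have only low plugs, 2 mm high
- lever_grip (a point): centre of the lever's black round grip, an upright cylinder 22 mm in diameter, 46 mm long, on an 8 mm rod; z axis along the lever. It is 135 mm from the pivot, which lies 10 mm above the table below the gate's middle: centre 145 mm above the table when upright; at full tilt the grip's lower end is about 115 mm and its upper end about 160 mm up
- lever_in_gate (a point): the point on the lever's rod at the height of the gate plate, 58 mm from the pivot: shows where in the gate the lever stands. Fully home in a slot it is about 16 mm from the gate's middle along x and 12 mm along y
- shift (a joint): tilt of the lever along the slots: 0 upright (in the cross channel, which leaves about 0.05 either way), grows towards the gate's far side (+x of the gearbox); +0.28 is fully home in a far slot, -0.28 in a near slot. Stiff: it stays where it is left and takes about 1.3 N at the grip
- select (a joint): tilt of the lever across the gate: grows towards the gate's left (+y of the gearbox); about +0.20 in the left slot, -0.20 in the right slot, stops at +/-0.232. Stays where it is left, about 1.3 N at the grip
- brass_coupling: a small brass coupling, a stepped cylinder 22 mm wide and 25 mm high; a bystander to leave alone; origin at the centre of its underside
- thumb_nut: a white thumb nut, 26 mm wide and 17 mm high; a bystander to leave alone; origin at the centre of its underside
- fixture_block_a: a white fixture block with a dark stripe between two pegs, 25 x 40 x 21 mm; a bystander to leave alone; origin at the centre of its underside
- fixture_block_b: a plain white fixture block with two pegs, 25 x 40 x 21 mm; a bystander to leave alone; origin at the centre of its underside
- screwdriver: a screwdriver lying on the table, 17 x 157 x 19 mm; a bystander to leave alone; origin at the centre of its underside
- tape_roll: a roll of tape lying flat, 68 mm wide and 19 mm high; a bystander to leave alone; origin at the centre of its underside
- parts_tub: a small open parts tub, 69 mm wide and 30 mm high; a bystander to leave alone; origin at the centre of its underside

How it is judged (in metres and radians):
At the end, for the whole second after the job is handed in: the lever stands fully home in the slot at whose end the marker peg stands (the rod at gate height within 24 mm of the peg horizontally; about 21 mm when hard home), at rest (horizontal distance between lever_in_gate and marker_peg below 0.024 m and velocity of joint shift between -0.02 and 0.02 rad/s and velocity of joint select between -0.02 and 0.02 rad/s); the robot touches nothing.
It fails at once if the lever is gripped: it stands between the finger pads while the fingers press on it (contact force between the fingers and shift above 0.5 N and x of the grasp point in the frame of lever_grip between -0.012 and 0.012 m and y of the grasp point in the frame of lever_grip between -0.012 and 0.012 m and z of the grasp point in the frame of lever_grip below 0.035 m).
It fails at once if the lever is forced across the solid land between the slots instead of through the cross channel ((value of joint shift above 0.1 rad or value of joint shift below -0.1 rad) and value of joint select between -0.13 and 0.13 rad).
It fails at once if a bystander is knocked or carried away (more than 20 mm) or lifted (distance of any of brass_coupling, thumb_nut, fixture_block_a, fixture_block_b, screwdriver, tape_roll, parts_tub from where it was at the start of the episode above 0.02 m).
It also fails if it takes over 64 s, if anything falls off the work surface, if the arm or the gripper's body presses on something with over 40 N, if the wrist force passes 120 N, or if a joint passes its speed limit or range.

## Robot

A 6-joint arm with a two-finger parallel gripper is mounted at the origin on a cart in front of the work surface, level with it; the furniture and walls round the work are solid. World frame = base frame: x ahead of the robot, y to its left, z up, the work surface at z = 0. Lengths are in m, angles in degrees, forces in N, time in s.
With the tool pointing down it reaches from about 0.375 to 0.9 m from the base axis. Payload 3.1 kg.
Tool frame: the origin (TCP) lies where the fingers leave the gripper's body, on its centre line; the fingertips stand 70 mm ahead of it and the grasp point (between the pads) lies 51 mm ahead of it; y points along the fingers, z is the direction in which the jaws open and shut, and the axes are right-handed (so a half turn about y gives the same grasp; the last joint's range is limited). The gripper opens to 87 mm and grips with 3 to 60 N. Pads are 19 mm wide; open, the fingers measure 117 mm over their backs; the gripper's body (75 mm by 190 mm) begins 51 mm behind the grasp point.
Start: joints at [-77.951, 30.224, 82.088, -0, 67.689, -10.227], TCP at [0.237, -0.578, 0.292] pointing down, gripper open.
Joint ranges: [-176.69, 176.69], [-43.24, 126.21], [12.49, 139.97], [-82, 262], [0, 151.66], [-163.58, 163.58]. Speed limits (degrees/s): [159.86, 159.86, 180, 180, 180, 180].

## Interface

Orientations are given as a 3x3 rotation matrix whose columns are the frame's x, y, z axes.
In Python, from rig import bot gives the robot as it stands.
- The arm moves only by the shell command python3 -m pendant 'ROWS'. ROWS is JSON, a list of rows, each a list of 3 entries, a list of its own where there are three numbers: the shift along the tool's x, y, z in cm, then the turn, a rotation vector about the tool's x, y, z in rad, then the closure, from 0 (fully open) to 1 (shut). In form: [[[dx, dy, dz], [ax, ay, az], jaw], ...]. A call has 1 to 20 rows; each row shifts and turns the commanded pose from where the row before left it, along the tool's axes as they then stand; what a row does not reach is not made up. A row lasts 1/12 s, in which the tool goes at most 41.7 mm and 7.16 degrees, less where a joint would pass 70% of its speed; a pose out of reach is approached as far as the arm can. A call with a gripper value outside its range is refused whole. The fingers move at their own pace and stop on an object; the grip force is fixed at half the most. Time passes only in rows, so rows that do not move let the fingers close. It gives the time, the measured TCP pose, the force and the opening at its end, in the units of the state.
- bot.read_state(): the state, without advancing time (a new reading comes with each control period).
- bot.capture(name): name is "side" or "top" or "wrist"; returns a dict with "img" (400x640x3 uint8, red, green, blue), "fx", "fy", "cx", "cy" (pixels), "R" (3x3) and "t" (3): a world point X has camera coordinates R X + t. Camera axes: x right, y down, z forward; pixel columns grow to the right and rows downward; lengths in m; the calibration is good to about 2 mm. A picture is of the moment at which its call begins. There is no depth.
- bot.hand_in(): hands the job in, once; it reports no verdict.
The state is a dict: "time_s": time; "joint_positions": joint angles; "qvel": joint speeds; "tau": joint torques, N m; "position": TCP position; "tcp_rot": TCP orientation; "force": force on the tool from outside, world axes, zero at the start; "moment": the same for the moment, N m; "opening": opening from 0.0 (shut) to 1.0 (fully open).
Only numpy, scipy, OpenCV 4.12 (cv2) and the standard library are available. Lean on these libraries where they do the work, as an engineer would, in place of code of your own. Each camera call takes 0.05 s, during which the arm holds its last target.

## Working session

There is one attempt and no reset: what is moved stays moved. The work goes in short steps, Python scripts to look and compute and a shell command to move; the robot and the scene stay as the last step left them, time stands still between calls to the robot, and variables do not carry over. Pictures are saved under pics/ and viewed, and the job is handed in when it is done.

```bash
ls; mkdir -p pics
python3 - <<'E'
from rig import bot
import cv2,numpy as np
s=bot.read_state()
print(s)
for n in ("side","top","wrist"):
    c=bot.capture(n); cv2.imwrite(f"pics/{n}0.png",c["img"][:,:,::-1])
    print(n,c["fx"],c["fy"],c["cx"],c["cy"],np.round(c["R"],4).tolist(),np.round(c["t"],4).tolist(), "campos",-np.array(c["R"]).T@np.array(c["t"]))
E
```

```text
pics
{'time_s': 0.0, 'joint_positions': array([-7.79516604e+01,  3.02788473e+01,  8.21553232e+01, -1.35280668e-03,
        6.76891724e+01, -1.02285583e+01]), 'qvel': array([-0.01952531,  0.04783335, -0.00480512,  0.1175612 , -0.03057777,
        0.02396128]), 'tau': array([-7.75077369e-04, -4.40044820e+01, -1.76592654e+01,  6.32943562e-02,
        5.84096066e-02, -1.72167606e-04]), 'position': array([ 0.23681443, -0.57777525,  0.29127865]), 'tcp_rot': array([[-9.25359320e-01, -4.70718144e-04,  3.79090895e-01],
       [-3.79091015e-01,  2.10075838e-03, -9.25357006e-01],
       [-3.60796042e-04, -9.99997683e-01, -2.12240137e-03]]), 'force': array([-0.27125143, -0.1392099 ,  0.47859699]), 'moment': array([ 0.02659695, -0.02180644,  0.01461877]), 'opening': 0.9985849419295999}
side 403.69709088754956 403.69709088754956 327.0792929954688 202.16872699137326 [[0.9999, -0.0137, -0.0004], [-0.0065, -0.4447, -0.8957], [0.0121, 0.8956, -0.4447]] [-0.4672, 0.0939, 0.888] campos [ 0.45697927 -0.75996047  0.47880671]
top 413.696702226435 413.696702226435 312.60578709443456 198.71073093977188 [[0.0055, -1.0, 0.0018], [-0.9796, -0.0057, -0.2007], [0.2007, -0.0006, -0.9796]] [-0.0046, 0.4795, 0.9175] campos [ 0.28560517 -0.00128125  0.99509348]
wrist 331.53972101218545 331.53972101218545 316.4518380823577 199.82095896640251 [[0.3783, -0.9257, -0.0008], [-0.8926, -0.365, 0.2646], [-0.2453, -0.0993, -0.9644]] [-0.6249, -0.0318, 0.39] campos [ 0.30361148 -0.55131158  0.38400327]
```

View pics/side0.png

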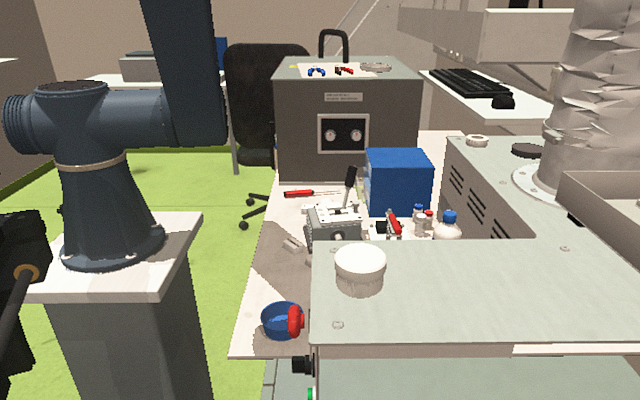

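View pics/top0.png

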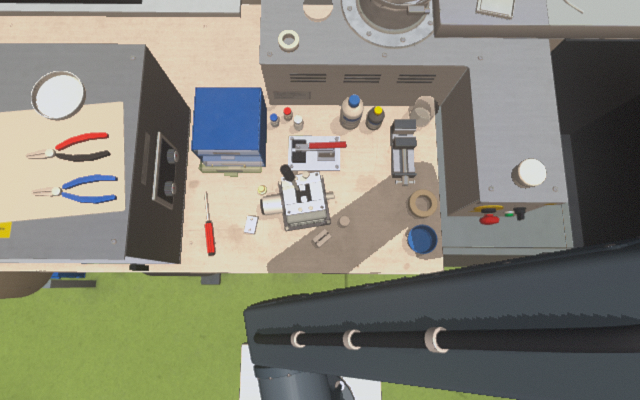

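Run:
```python
import cv2
a=cv2.imread("pics/top0.png");b=cv2.imread("pics/side0.png")
cv2.imwrite("pics/top0z.png",cv2.resize(a[60:210,220:420],None,fx=4,fy=4,interpolation=cv2.INTER_CUBIC))
cv2.imwrite("pics/side0z.png",cv2.resize(b[60:210,210:410],None,fx=4,fy=4,interpolation=cv2.INTER_CUBIC))
```

```text
(no output)
```

View pics/top0z.png

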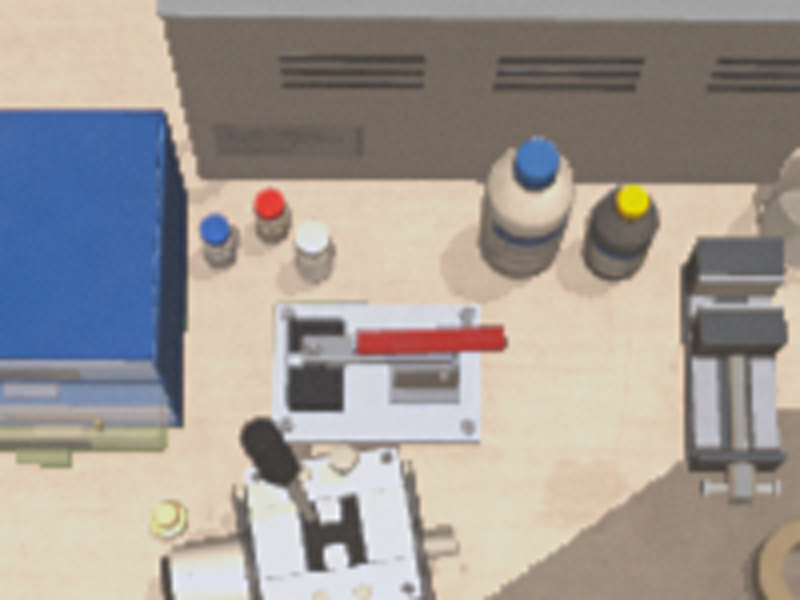

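View pics/side0z.png

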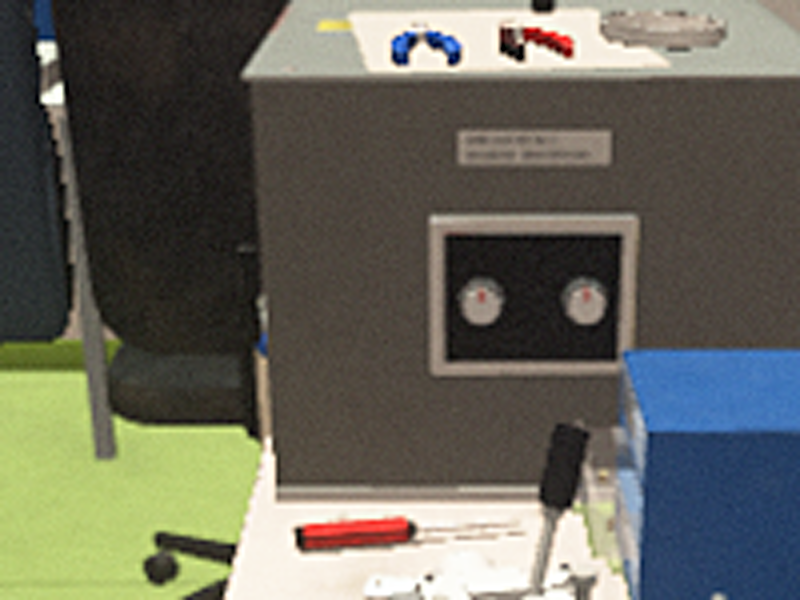

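View pics/wrist0.png

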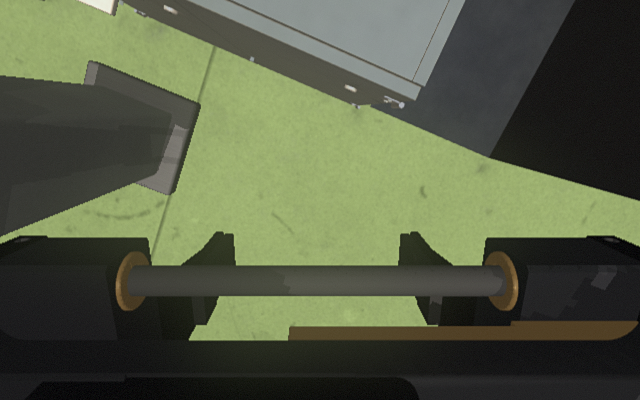

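Run:
```python
import cv2
a=cv2.imread("pics/top0.png");b=cv2.imread("pics/side0.png")
cv2.imwrite("pics/top0y.png",cv2.resize(a[155:240,255:355],None,fx=7,fy=7,interpolation=cv2.INTER_CUBIC))
cv2.imwrite("pics/side0y.png",cv2.resize(b[160:250,290:390],None,fx=6,fy=6,interpolation=cv2.INTER_CUBIC))
```

```text
(no output)
```

View pics/top0y.png

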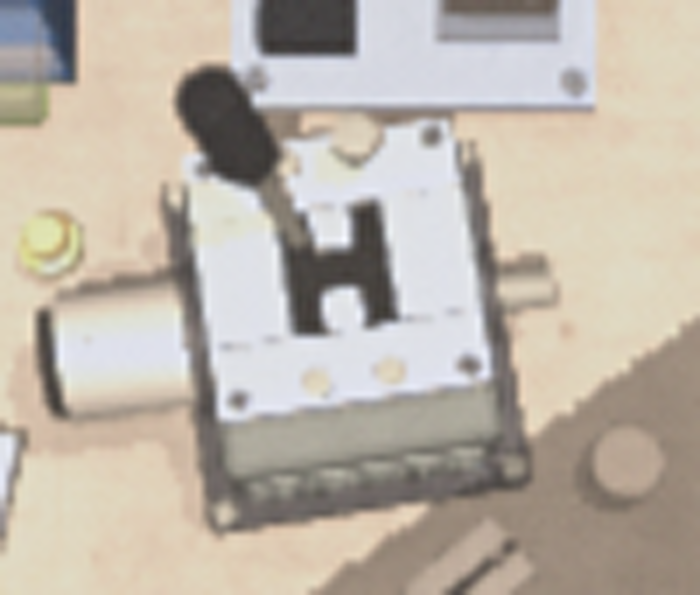

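View pics/side0y.png

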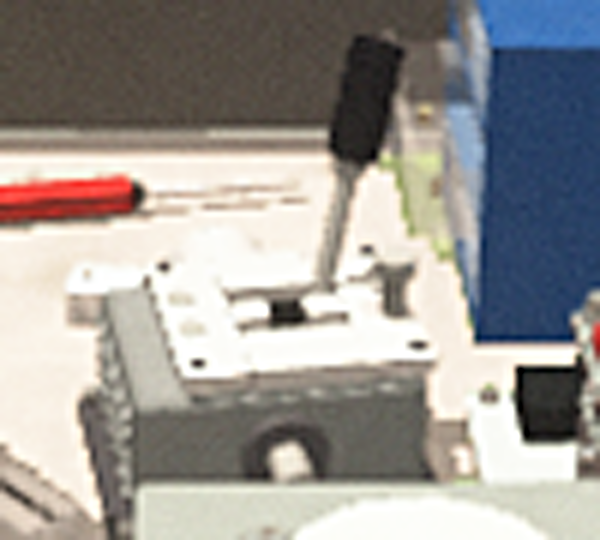

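```bash
cat > h.py <<'E'
import numpy as np,cv2
from rig import bot
def ray(c,u,v):
    R=np.array(c["R"]);t=np.array(c["t"]);d=R.T@np.array([(u-c["cx"])/c["fx"],(v-c["cy"])/c["fy"],1.]);return -R.T@t,d
def onz(c,u,v,z):
    o,d=ray(c,u,v);return o+d*(z-o[2])/d[2]
def tri(c1,p1,c2,p2):
    o1,d1=ray(c1,*p1);o2,d2=ray(c2,*p2)
    s=np.linalg.lstsq(np.c_[d1,-d2],o2-o1,rcond=None)[0]
    a=o1+d1*s[0];b=o2+d2*s[1];return (a+b)/2,np.linalg.norm(a-b)
def proj(c,X):
    p=np.array(c["R"])@X+np.array(c["t"]);return c["fx"]*p[0]/p[2]+c["cx"],c["fy"]*p[1]/p[2]+c["cy"]
E
python3 - <<'E'
from h import *
np.set_printoptions(precision=4,suppress=True)
T=bot.capture("top");S=bot.capture("side")
f=lambda x,y:(255+(x+.5)/7-.5,155+(y+.5)/7-.5)
# H-gate outer corners (far edges at x=+21, y=+-17.5), near edges
P={'fl':(190,157),'fr':(447,121),'nr':(494,386),'nl':(217,420)}
W={k:onz(T,*f(*p),0.07) for k,p in P.items()}
for k in W: print(k,W[k])
img=np.array([W[k][:2] for k in('fl','fr','nr','nl')]);mod=np.array([[45,45],[45,-45],[-45,-45],[-45,45]])/1000
A=cv2.estimateAffinePartial2D(mod,img)[0];print("plate fit",A,np.degrees(np.arctan2(A[1,0],A[0,0])),np.hypot(A[1,0],A[0,0]))
H=[(355,202),(378,200),(398,322),(370,326),(322,332),(297,334)]
hm=np.array([[21,-6.5],[21,-17.5],[-21,-17.5],[-21,-6.5],[-21,6.5],[-21,17.5]])/1000
hi=np.array([onz(T,*f(*p),.07)[:2] for p in H])
B=cv2.estimateAffinePartial2D(hm,hi)[0];print("H fit",B,np.degrees(np.arctan2(B[1,0],B[0,0])),np.hypot(B[1,0],B[0,0]))
print("jar",tri(T,(532,164),S,(360,245)))
print("cab corner",tri(T,(265,148),S,(432,152)), tri(T,(264,88),S,(432,152)),tri(T,(264,148),S,(374,158)))
print("left box",tri(T,(189,113),S,(422,77)),tri(T,(131,260),S,(274,82)))
g=lambda x,y:(290+(x+.5)/6-.5,160+(y+.5)/6-.5)
print("gripTop",tri(T,f(207,95),S,g(380,42)),"gripBot",tri(T,f(250,165),S,g(353,158)))
print("peg top",tri(T,f(356,137),S,g(395,268)))
E
```

```text
fl [0.5259 0.0697 0.07  ]
fr [ 0.5387 -0.015   0.07  ]
nr [ 0.4498 -0.0305  0.07  ]
nl [0.4382 0.0591 0.07  ]
plate fit [[ 0.9746 -0.1402  0.4881]
 [ 0.1402  0.9746  0.0208]] 8.187845730714008 0.9846395334411627
H fit [[ 0.9719 -0.1315  0.4891]
 [ 0.1315  0.9719  0.0202]] 7.708438222960523 0.980739560002965
jar (array([ 0.5002, -0.4084,  0.2562]), np.float64(0.009638672756484994))
cab corner (array([0.6348, 0.0901, 0.1635]), np.float64(0.13547828153091315)) (array([0.7013, 0.1036, 0.1729]), np.float64(0.009480579653464428)) (array([0.5704, 0.1016, 0.1604]), np.float64(0.009500625757654584))
left box (array([0.6404, 0.2162, 0.3032]), np.float64(0.109172198359546)) (array([0.3291, 0.3035, 0.294 ]), np.float64(0.013239884956808223))
gripTop (array([0.5232, 0.0583, 0.158 ]), np.float64(0.0019481827262126266)) gripBot (array([0.513 , 0.0474, 0.1168]), np.float64(0.003428538628601837))
peg top (array([0.5282, 0.0147, 0.0886]), np.float64(0.0003562967673503823))
```

Run:
```python
from h import *
np.set_printoptions(precision=4,suppress=True)
T=bot.capture("top");S=bot.capture("side")
for a in((310,146),(346,145)):
  for b in ((389,212),(399,235)): print(a,b,tri(T,a,S,b))
print("bottle",tri(T,(353,100),S,(449,214)))
print("mach back top edge",onz(T,400,65,.2))
print("mach right edge", tri(T,(441,204),S,(312,243)))
```

```text
(310, 146) (389, 212) (array([0.6   , 0.0049, 0.0744]), np.float64(0.0004869496164519312))
(310, 146) (399, 235) (array([0.6233, 0.0052, 0.0155]), np.float64(0.006541533313159897))
(346, 145) (389, 212) (array([ 0.5865, -0.0754,  0.1174]), np.float64(0.002708376337326797))
(346, 145) (399, 235) (array([ 0.6064, -0.0798,  0.0675]), np.float64(0.0024891408898518007))
bottle (array([ 0.6949, -0.0924,  0.1205]), np.float64(0.0014852698898474757))
mach back top edge [ 0.7365 -0.1839  0.2   ]
mach right edge (array([ 0.4438, -0.2638,  0.1672]), np.float64(0.0039154892896894515))
```

```bash
python3 -m pendant '[[[0,-3,0],[0,0,0],1],[[0,-3,0],[0,0,0],1],[[0,-3,0],[0,0,0],1],[[0,-3,0],[0,0,0],1],[[-3.4,0,-0.1],[0,-0.058,0],1],[[-3.4,0,-0.1],[0,-0.058,0],1],[[-3.4,0,-0.1],[0,-0.058,0],1],[[-3.4,0,-0.1],[0,-0.058,0],1],[[-3.4,0,-0.1],[0,-0.058,0],1],[[-3.4,0,-0.1],[0,-0.058,0],1],[[-3.4,0,-0.1],[0,-0.058,0],1],[[-3.4,0,-0.1],[0,-0.058,0],1],[[-3.4,0,-0.1],[0,-0.058,0],1],[[-3.4,0,-0.1],[0,-0.058,0],1],[[-3.4,0,-0.1],[0,-0.058,0],1],[[-3.4,0,-0.1],[0,-0.058,0],1]]'
```

```text
time_s: 1.68
position: [0.5341, -0.308, 0.4121]
tcp_rot: [[-0.465, 0.0, 0.886], [-0.886, -0.0, -0.465], [-0.0, -1.0, 0.0]]
force: [0.1, 0.0, 0.6]
opening: 0.005
```

```bash
python3 -m pendant '[[[-3.2,0,-0.5],[0,-0.057,0],1],[[-3.2,0,-0.5],[0,-0.057,0],1],[[-3.2,0,-0.5],[0,-0.057,0],1],[[-3.2,0,-0.5],[0,-0.057,0],1],[[-3.2,0,-0.5],[0,-0.057,0],1],[[-3.2,0,-0.5],[0,-0.057,0],1],[[-3.2,0,-0.5],[0,-0.057,0],1],[[-3.2,0,-0.5],[0,-0.057,0],1],[[-3.2,0,-0.5],[0,-0.057,0],1],[[-3.2,0,-0.5],[0,-0.057,0],1],[[-2,0,0],[0,-0.053,0],1],[[0,0,0],[0,0,0],1],[[0,0,0],[0,0,0],1]]'
cat >> h.py <<'E'
O=np.array([.4885,.0205]);TH=np.radians(8)
EX=np.array([np.cos(TH),np.sin(TH)]);EY=np.array([-EX[1],EX[0]])
def gb(p): d=np.array(p[:2])-O; return d@EX*1000,d@EY*1000   # mm in gearbox frame
def world(x,y,z): return np.r_[O+EX*x+EY*y,z]
E
cat > show.py <<'E'
import sys
from h import *
n=sys.argv[1]
T=bot.capture("top");S=bot.capture("side")
a=T["img"][155-25:155+95,240:370,::-1];b=S["img"][100:250,280:430,::-1]
cv2.imwrite(f"pics/{n}.png",np.hstack([cv2.resize(a,(416,384),interpolation=cv2.INTER_CUBIC),cv2.resize(b,(384,384),interpolation=cv2.INTER_CUBIC)]))
s=bot.read_state();p=s["position"];R=s["tcp_rot"]
print("gb mm",np.round(gb(p),1),"z",round(p[2],4),"x axis yaw",np.degrees(np.arctan2(R[1,0],R[0,0])),"F",np.round(s["force"],2),"t",s["time_s"])
E
python3 show.py a1
```

```text
time_s: 2.77
position: [0.5551, 0.03, 0.4124]
tcp_rot: [[0.138, 0.0, 0.99], [-0.99, -0.001, 0.138], [0.001, -1.0, 0.0]]
force: [-0.3, -0.2, -0.1]
opening: 0.002
gb mm [67.4 -1.5] z 0.4123 x axis yaw -82.21381263069452 F [-0.33 -0.06  0.29] t 2.8667
```

View pics/a1.png

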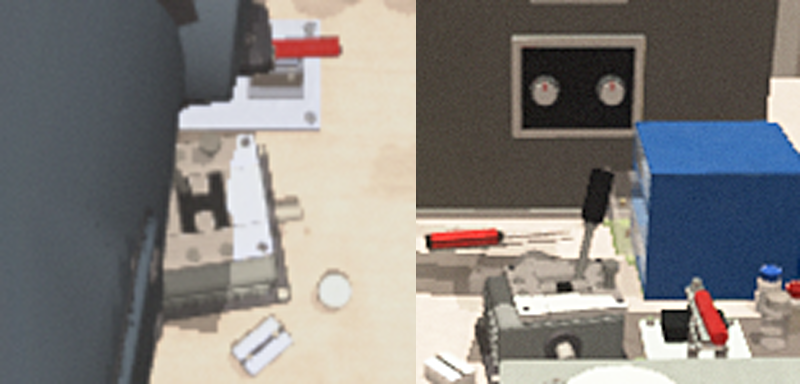

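The peg in these views (side, about 608,272) confirms the far right slot, and the lever still stands far left. I'm going down on the far side of the grip.

```bash
python3 -m pendant '[[[-2.8,0,1.5],[0,0,0],1],[[0,0,0],[0,0,0],1],[[0,3.5,0],[0,0,0],1],[[0,3.5,0],[0,0,0],1],[[0,3.5,0],[0,0,0],1],[[0,3.5,0],[0,0,0],1],[[0,3.5,0],[0,0,0],1],[[0,3.2,0],[0,0,0],1],[[0,0,0],[0,0,0],1],[[0,0,0],[0,0,0],1]]'; python3 show.py a2
```

```text
time_s: 3.7
position: [0.5657, 0.0577, 0.2039]
tcp_rot: [[0.135, -0.004, 0.991], [-0.991, 0.0, 0.135], [-0.001, -1.0, -0.004]]
force: [1.2, 0.2, 1.4]
opening: 0.004
gb mm [83.8 26.2] z 0.2069 x axis yaw -82.21800721276422 F [-0.01 -0.1   1.49] t 3.8
```

View pics/a2.png

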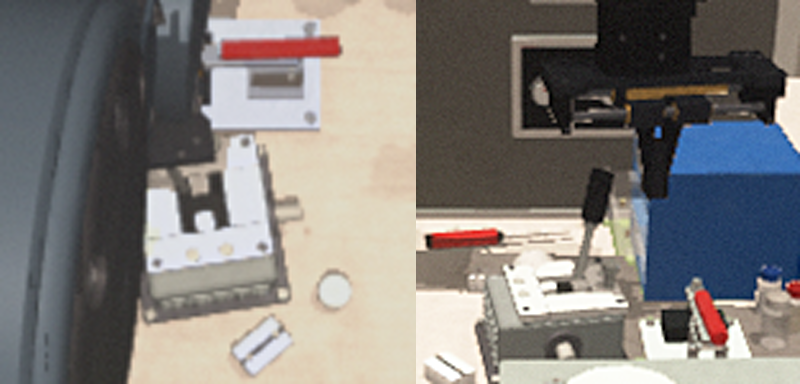

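```bash
python3 -m pendant '[[[0,0,-1],[0,0,0],1],[[0,0,-1],[0,0,0],1],[[0,0,-1],[0,0,0],1],[[0,0,-0.7],[0,0,0],1],[[0,0,-0.7],[0,0,0],1],[[0,0,-0.5],[0,0,0],1],[[0,0,0],[0,0,0],1],[[0,0,0],[0,0,0],1],[[0,0,0],[0,0,0],1]]'; python3 show.py a3
```

```text
time_s: 4.55
position: [0.5174, 0.0523, 0.205]
tcp_rot: [[0.137, -0.001, 0.991], [-0.991, 0.0, 0.137], [-0.0, -1.0, -0.001]]
force: [1.0, 0.2, 0.6]
opening: 0.001
gb mm [33.1 27.5] z 0.2048 x axis yaw -82.14542703844336 F [-0.29  0.9   0.55] t 4.65
```

View pics/a3.png

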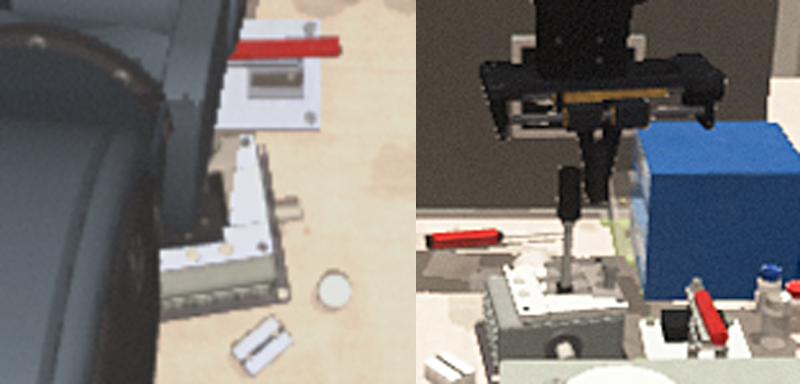

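```bash
cat > lev.py <<'E'
from h import *
S=bot.capture("side");im=S["img"].astype(int)
def P(s,q,L):
    d=np.array([np.tan(s),np.tan(q),1]);d/=np.linalg.norm(d)
    w=world(d[0]*L,d[1]*L,.01+d[2]*L);return proj(S,w)
import sys
for s in (-.3,-.05,0,.05,.1,.2,.28):
  for q in (.2,.0,-.2,-.23): print(s,q,*[np.round(P(s,q,L),1) for L in (.158,.112)])
r=[int(v) for v in sys.argv[1:5]]
m=(im.sum(2)<110)
for v in range(r[2],r[3],2):
    u=np.where(m[v,r[0]:r[1]])[0]+r[0]
    print(v,list(u))
E
python3 lev.py 326 350 160 186
```

```text
-0.3 0.2 [313.5 169.3] [320.4 189. ]
-0.3 0.0 [314.9 173.4] [321.5 192.3]
-0.3 -0.2 [317.2 180.3] [323.3 197.4]
-0.3 -0.23 [317.6 181.6] [323.6 198.3]
-0.05 0.2 [331.  165.3] [332.7 186.1]
-0.05 0.0 [333.4 169.3] [334.3 189.4]
-0.05 -0.2 [336.1 176.5] [336.2 194.7]
-0.05 -0.23 [336.5 177.8] [336.5 195.7]
0 0.2 [334.6 165. ] [335.1 185.9]
0 0.0 [337.2 169. ] [336.9 189.1]
0 -0.2 [339.9 176.1] [338.8 194.5]
0 -0.23 [340.3 177.5] [339.1 195.5]
0.05 0.2 [338.1 164.9] [337.6 185.8]
0.05 0.0 [340.9 168.8] [339.5 189. ]
0.05 -0.2 [343.7 176. ] [341.4 194.4]
0.05 -0.23 [344.1 177.3] [341.7 195.4]
0.1 0.2 [341.7 164.9] [340.1 185.8]
0.1 0.0 [344.6 168.9] [342.1 189. ]
0.1 -0.2 [347.4 176. ] [344.  194.4]
0.1 -0.23 [347.8 177.3] [344.2 195.3]
0.2 0.2 [348.7 165.6] [345.  186.2]
0.2 0.0 [351.9 169.5] [347.2 189.4]
0.2 -0.2 [354.8 176.5] [349.  194.6]
0.2 -0.23 [355.1 177.8] [349.3 195.6]
0.28 0.2 [354.2 166.6] [348.9 186.9]
0.28 0.0 [357.6 170.5] [351.2 190.1]
0.28 -0.2 [360.5 177.3] [353.  195.2]
0.28 -0.23 [360.8 178.6] [353.2 196.1]
160 [np.int64(345), np.int64(346), np.int64(347), np.int64(
[... 1060 characters left out ...]
 np.int64(348), np.int64(349)]
176 [np.int64(336), np.int64(337), np.int64(338), np.int64(339), np.int64(340), np.int64(341), np.int64(342), np.int64(343), np.int64(347), np.int64(348), np.int64(349)]
178 [np.int64(336), np.int64(337), np.int64(338), np.int64(339), np.int64(340), np.int64(341), np.int64(342), np.int64(343), np.int64(348), np.int64(349)]
180 [np.int64(336), np.int64(337), np.int64(338), np.int64(339), np.int64(340), np.int64(342), np.int64(343)]
182 [np.int64(336), np.int64(337), np.int64(338), np.int64(339), np.int64(340), np.int64(341), np.int64(342), np.int64(343)]
184 [np.int64(336), np.int64(337), np.int64(338), np.int64(340), np.int64(341), np.int64(342), np.int64(343)]
```

```bash
python3 -m pendant '[[[0,0,-0.3],[0,0,0],1],[[0,0,-0.3],[0,0,0],1],[[0,0,0],[0,0,0],1],[[0,0,0],[0,0,0],1],[[0,0,0],[0,0,0],1]]'; python3 show.py a4; python3 lev.py 326 350 160 186 | tail -13 | sed 's/np.int64//g' | awk 'NR%3==0'
```

```text
time_s: 5.12
position: [0.5115, 0.0515, 0.2052]
tcp_rot: [[0.137, -0.001, 0.991], [-0.991, -0.0, 0.137], [-0.0, -1.0, -0.001]]
force: [0.7, -0.5, 0.4]
opening: 0.007
gb mm [27.2 27.4] z 0.2052 x axis yaw -82.14795256700165 F [0.16 0.07 0.32] t 5.2167
164 [(343), (344), (345), (346), (347), (348), (349)]
170 [(334), (335), (336), (337), (338), (339), (340), (341), (342), (343), (344), (345), (346), (347), (348), (349)]
176 [(334), (335), (336), (337), (338), (339), (340), (341), (344), (345), (346), (348), (349)]
182 [(334), (335), (336), (337), (338), (339), (340), (341)]
```

View pics/a4.png

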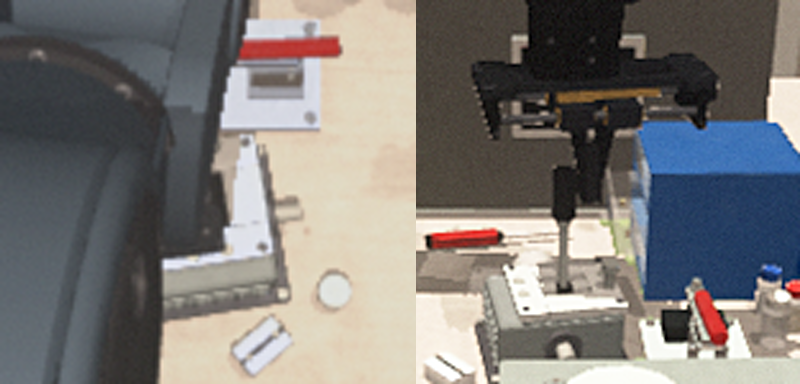

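```bash
python3 -m pendant '[[[0,0,-0.3],[0,0,0],1],[[0,0,0],[0,0,0],1],[[0,0,0],[0,0,0],1],[[0,0,1],[0,0,0],1],[[0,0,1],[0,0,0],1],[[-1.5,0,0],[0,0,0],1],[[-2.2,0,0],[0,0,0],1],[[0,0,0],[0,0,0],1],[[0,0,0],[0,0,0],1]]'; python3 show.py a5; python3 lev.py 326 350 160 186 | tail -13 | sed 's/np.int64//g' | awk 'NR%3==0'
```

```text
time_s: 6.02
position: [0.5241, 0.0912, 0.205]
tcp_rot: [[0.139, 0.0, 0.99], [-0.99, -0.0, 0.139], [0.0, -1.0, -0.0]]
force: [0.2, 0.5, -0.4]
opening: 0.007
gb mm [45.  64.1] z 0.2051 x axis yaw -82.12402673918714 F [-0.91  0.59 -0.65] t 6.1167
164 [(348), (349)]
170 [(332), (333), (334), (335), (336), (337), (338), (339), (340), (349)]
176 [(332), (333), (334), (335), (336), (337), (338), (339), (340)]
182 [(333), (335), (336), (337), (338), (339), (340)]
```

View pics/a5.png

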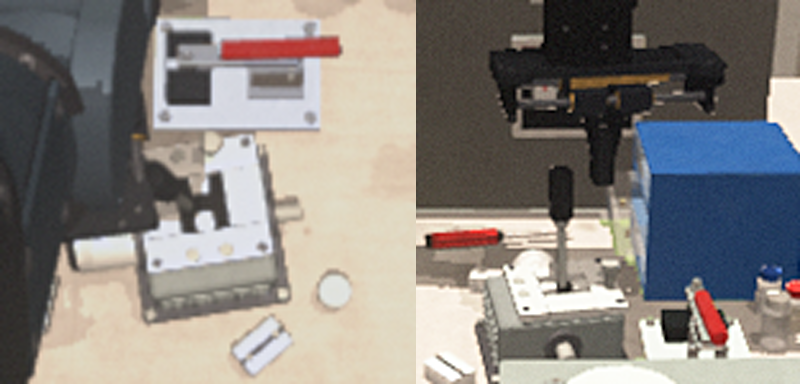

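Run:
```python
from h import *
T=bot.capture("top");cv2.imwrite("pics/a5t.png",cv2.resize(T["img"][160:230,260:350,::-1],None,fx=8,fy=8,interpolation=cv2.INTER_CUBIC))
for s in(0,.05):
  for L in(.058,.112,.135,.158):
    d=np.array([np.tan(s),np.tan(.2),1]);d/=np.linalg.norm(d)
    u,v=proj(T,world(d[0]*L,d[1]*L,.01+d[2]*L));print(s,L,(u-260)*8,(v-160)*8)
```

```text
0 0.058 303.3011339654299 271.20201958544135
0 0.112 257.61626050694076 234.96185065979284
0 0.135 236.5048379291943 218.21491753818805
0 0.158 214.2940881649688 200.59592765191428
0.05 0.058 302.1034922753515 261.66299291072346
0.05 0.112 255.23290641674475 215.5340898098318
0.05 0.135 233.59549541820797 194.23907040647669
0.05 0.158 210.8463185899418 171.84987781772065
```

View pics/a5t.png

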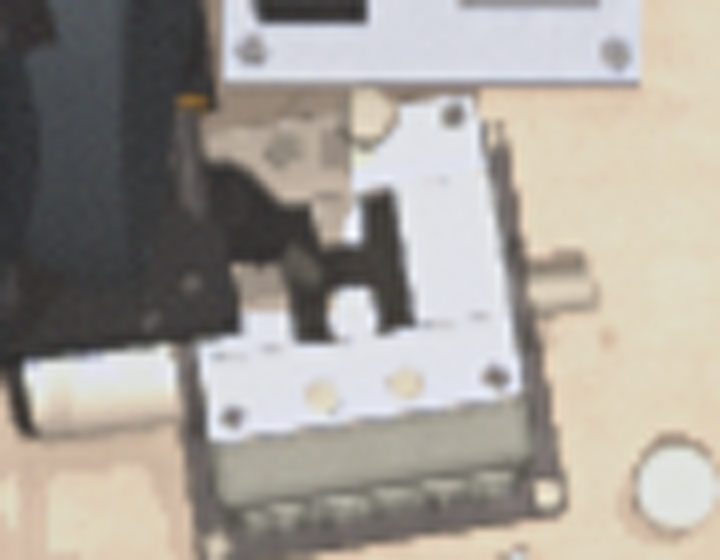

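```bash
python3 -m pendant '[[[0,0.5,-2],[0,0,0],1],[[0,0.5,-2.3],[0,0,0],1],[[0,0,0],[0,0,0],1],[[1,0,0],[0,0,0],1],[[1,0,0],[0,0,0],1],[[1,0,0],[0,0,0],1],[[1,0,0],[0,0,0],1],[[0.7,0,0],[0,0,0],1],[[0.7,0,0],[0,0,0],1],[[0,0,0],[0,0,0],1],[[0,0,0],[0,0,0],1]]'; python3 show.py a6
```

```text
time_s: 7.13
position: [0.4885, 0.0303, 0.1952]
tcp_rot: [[0.136, -0.0, 0.991], [-0.991, -0.0, 0.136], [0.0, -1.0, -0.0]]
force: [-0.7, -0.5, -0.6]
opening: 0.011
gb mm [ 0.9 10.5] z 0.195 x axis yaw -82.14241471130384 F [-0.02  0.52 -1.29] t 7.2333
```

View pics/a6.png

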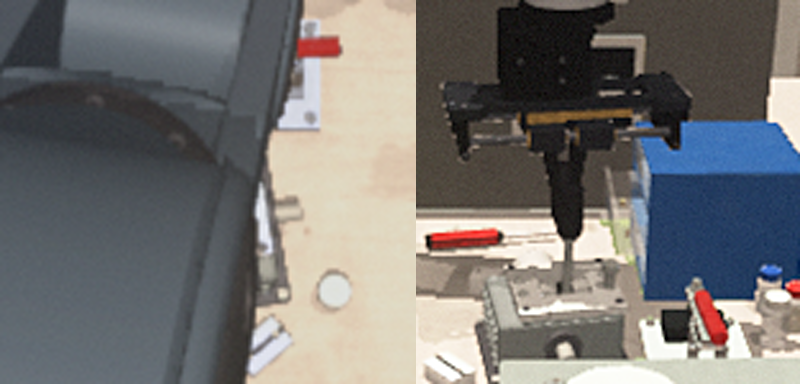

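```bash
python3 -m pendant '[[[0.6,0,0],[0,0,0],1],[[0.5,0,0],[0,0,0],1],[[0.4,0,0],[0,0,0],1],[[0,0,0],[0,0,0],1],[[0,0,0],[0,0,0],1],[[0,0,0],[0,0,0],1]]'; python3 show.py a7; python3 lev.py 326 355 174 202 | tail -14 | sed 's/np.int64//g' | awk 'NR%2==0'
```

```text
time_s: 7.73
position: [0.4905, 0.016, 0.1953]
tcp_rot: [[0.137, 0.0, 0.991], [-0.991, -0.0, 0.137], [0.0, -1.0, 0.0]]
force: [1.1, 0.0, -0.4]
opening: 0.004
gb mm [ 1.3 -4.6] z 0.1953 x axis yaw -82.13699740599026 F [-0.32 -0.74 -0.05] t 7.8333
176 [(334), (335), (336), (337), (338), (339), (340), (341), (342), (343), (344), (345)]
180 [(334), (335), (336), (337), (338), (339), (340), (341), (342), (343), (344), (345), (346)]
184 [(334), (335), (336), (337), (338), (339), (340), (341), (342), (343), (344), (345), (346)]
188 [(336), (337), (338), (339), (340), (341), (342), (343), (344), (345)]
192 [(337), (338), (339), (340), (341), (342), (343), (344), (345)]
196 [(339), (340), (341), (342), (343)]
200 []
```

View pics/a7.png

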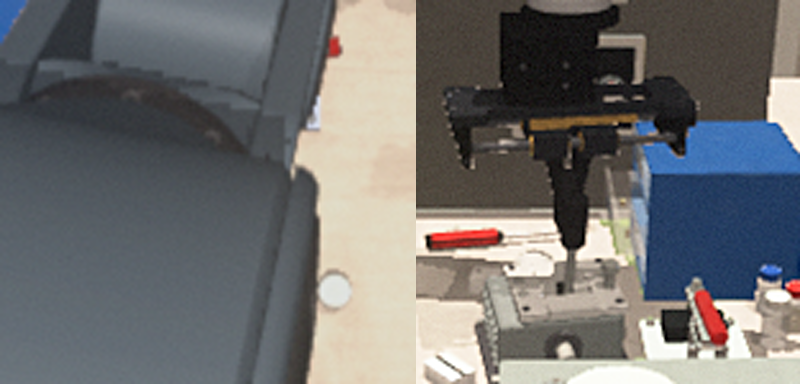

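```bash
python3 -m pendant '[[[-1.2,0,0],[0,0,0],1],[[-1.3,0,0],[0,0,0],1],[[0,0,-2.6],[0,0,0],1],[[0,0,-2.6],[0,0,0],1],[[0,0,0],[0,0,0],1],[[0,0,0],[0,0,0],1]]'; python3 show.py a8; python3 lev.py 326 355 174 202 | tail -14 | sed 's/np.int64//g' | awk 'NR%2==0'
```

```text
time_s: 8.38
position: [0.4338, 0.0348, 0.1953]
tcp_rot: [[0.137, -0.002, 0.991], [-0.991, 0.0, 0.137], [-0.001, -1.0, -0.001]]
force: [0.2, 0.0, 0.7]
opening: 0.009
gb mm [-49.6  20.7] z 0.1956 x axis yaw -82.13921002945256 F [0.43 0.2  0.08] t 8.4833
176 [(339), (340), (341), (342), (343), (344), (345)]
180 [(338), (339), (340), (341), (342), (343), (344), (345), (346)]
184 [(338), (339), (340), (341), (342), (343), (344), (345), (346)]
188 [(337), (338), (339), (340), (341), (342), (343), (344), (345)]
192 [(337), (338), (339), (340), (341), (342), (343), (344), (345)]
196 [(339), (340), (341), (342), (343)]
200 []
```

View pics/a8.png

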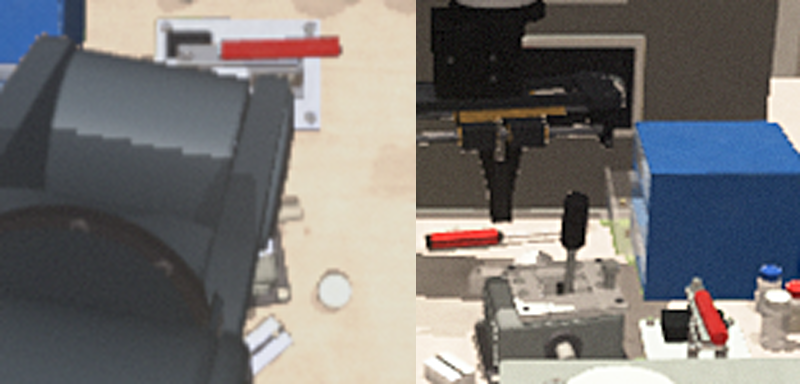

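```bash
python3 - <<'E'
from h import *
S=bot.capture("side");m=S["img"].astype(int).sum(2)<110
for u in (340,341,342,343): print(u,np.where(m[165:205,u])[0]+165)
E
python3 - <<'E'
import cv2
from h import *
S=bot.capture("side")
cv2.imwrite("pics/a8z.png",cv2.resize(S["img"][165:235,295:385,::-1],None,fx=8,fy=8,interpolation=cv2.INTER_CUBIC))
m=cv2.imread("pics/a5.png")
E
```

```text
340 [176 177 179 180 181 182 183 184 185 186 188 189 190 191 192 193 195 196]
341 [175 176 177 178 180 181 182 183 184 185 186 187 188 189 190 191 192 193
 195 196]
342 [175 176 177 178 180 181 182 183 184 185 186 187 188 189 190 191 192 193
 194 195 196]
343 [175 176 177 178 179 181 182 183 184 185 186 187 188 189 190 191 192 193
 194 195 196]
```

View pics/a8z.png

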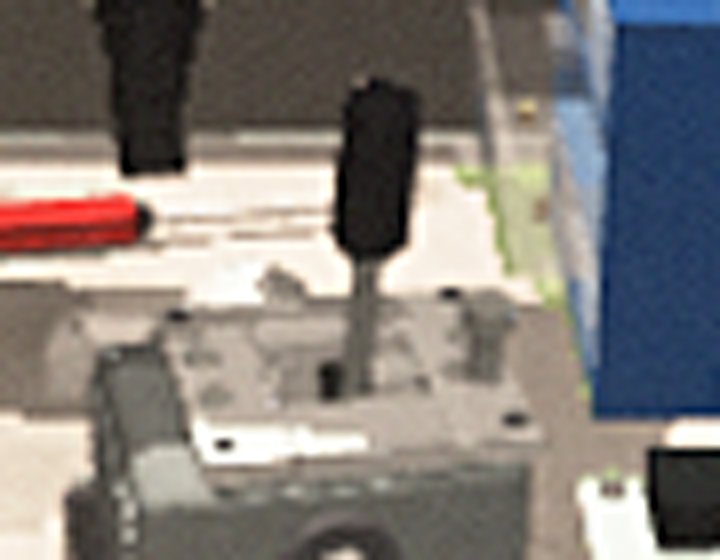

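```bash
python3 -m pendant '[[[2.3,0,0],[0,0,0],1],[[2.3,0,0],[0,0,0],1],[[0,0,0],[0,0,0],1],[[0,0,1],[0,0,0],1],[[0,0,1],[0,0,0],1],[[0,0,0.8],[0,0,0],1],[[0,0,0.8],[0,0,0],1],[[0,0,0],[0,0,0],1],[[0,0,0],[0,0,0],1]]'; python3 show.py a9
python3 - <<'E'
import cv2
from h import *
S=bot.capture("side")
cv2.imwrite("pics/a9z.png",cv2.resize(S["img"][165:235,295:385,::-1],None,fx=8,fy=8,interpolation=cv2.INTER_CUBIC))
E
```

```text
time_s: 9.38
position: [0.4779, -0.0061, 0.1951]
tcp_rot: [[0.138, 0.0, 0.99], [-0.99, -0.0, 0.138], [0.0, -1.0, 0.0]]
force: [0.2, 0.1, 0.2]
opening: 0.004
gb mm [-15.  -24.9] z 0.1951 x axis yaw -82.10218785549363 F [0.34 0.27 0.11] t 9.4833
```

View pics/a9z.png

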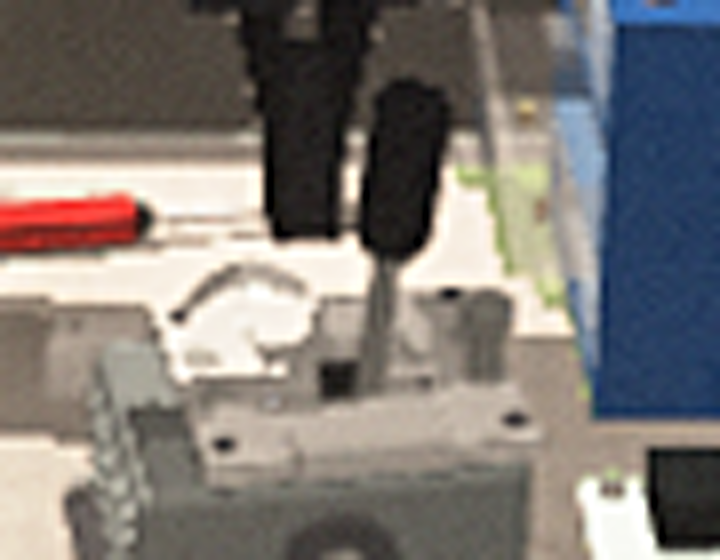

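```bash
python3 -m pendant '[[[0,0,0.6],[0,0,0],1],[[0,0,0.6],[0,0,0],1],[[0,0,0.4],[0,0,0],1],[[0,0,0],[0,0,0],1],[[0,0,0],[0,0,0],1]]'; python3 show.py a10
python3 - <<'E'
import cv2
from h import *
S=bot.capture("side")
cv2.imwrite("pics/a10z.png",cv2.resize(S["img"][165:235,295:385,::-1],None,fx=8,fy=8,interpolation=cv2.INTER_CUBIC))
E
```

```text
time_s: 9.95
position: [0.4939, -0.0047, 0.1953]
tcp_rot: [[0.137, 0.001, 0.991], [-0.991, -0.0, 0.137], [0.0, -1.0, 0.001]]
force: [-0.4, -0.6, 0.9]
opening: 0.006
gb mm [  1.7 -25.7] z 0.1954 x axis yaw -82.14973184473182 F [-0.36 -0.15 -0.2 ] t 10.05
```

View pics/a10z.png

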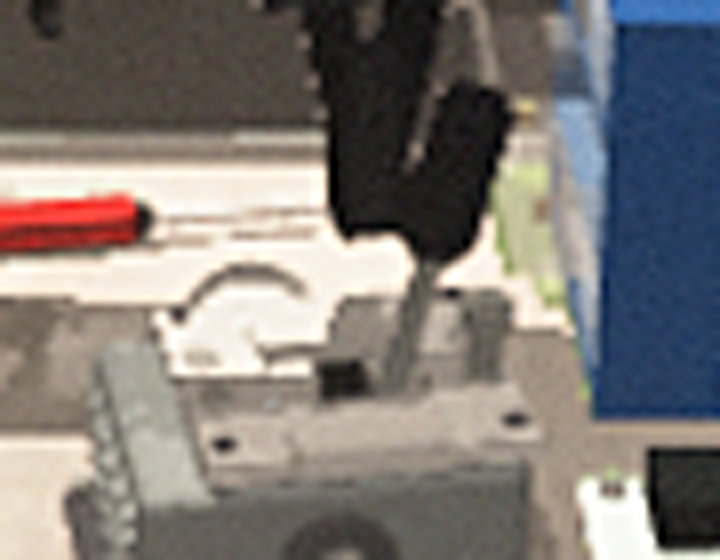

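```bash
python3 -m pendant '[[[0,0,0.4],[0,0,0],1],[[0,0,0.3],[0,0,0],1],[[0,0,0.2],[0,0,0],1],[[0,0,0],[0,0,0],1],[[0,0,0],[0,0,0],1]]'; python3 show.py a11; python3 -m pendant '[[[0,0,0.2],[0,0,0],1],[[0,0,0],[0,0,0],1],[[0,0,0],[0,0,0],1]]'; python3 -c "
from h import *
S=bot.capture('side')
cv2.imwrite('pics/a11z.png',cv2.resize(S['img'][165:235,295:385,::-1],None,fx=8,fy=8,interpolation=cv2.INTER_CUBIC))"
```

```text
time_s: 10.52
position: [0.5024, -0.0033, 0.1952]
tcp_rot: [[0.137, 0.0, 0.991], [-0.991, 0.0, 0.137], [0.0, -1.0, 0.0]]
force: [-1.5, -0.2, -0.3]
opening: 0.003
gb mm [ 10.4 -25.6] z 0.1953 x axis yaw -82.1523975371117 F [-0.14 -1.18 -0.61] t 10.6167
time_s: 10.87
position: [0.5042, -0.0031, 0.1952]
tcp_rot: [[0.137, -0.0, 0.991], [-0.991, 0.0, 0.137], [-0.0, -1.0, -0.0]]
force: [-1.5, 0.4, -1.3]
opening: 0.006
```

View pics/a11z.png

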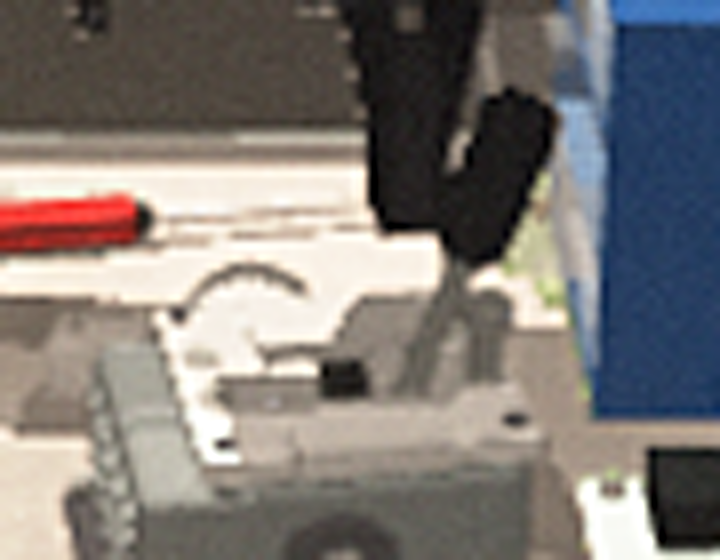

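```bash
for i in 1 2 3; do python3 -m pendant '[[[0,0,0.1],[0,0,0],1],[[0,0,0],[0,0,0],1],[[0,0,0],[0,0,0],1]]' | egrep 'pos|force'; done
```

```text
position: [0.5051, -0.0029, 0.1952]
force: [-1.0, -0.5, -0.1]
position: [0.5062, -0.0028, 0.1952]
force: [-1.1, 0.1, -1.1]
position: [0.5069, -0.0026, 0.1952]
force: [-2.2, -0.5, -0.4]
```

```bash
for i in 1 2 3; do python3 -m pendant '[[[0,0,0.1],[0,0,0],1],[[0,0,0],[0,0,0],1],[[0,0,0],[0,0,0],1]]' | egrep 'pos|force'; done
```

```text
position: [0.5075, -0.0025, 0.1951]
force: [-3.7, -0.9, -1.3]
position: [0.5082, -0.0023, 0.195]
force: [-4.7, -0.7, 0.4]
position: [0.5088, -0.0022, 0.1949]
force: [-5.9, -1.6, -0.4]
```

Force climbs steadily (2→6 N): the lever is against the slot's end. One more millimetre, then back off and check.

```bash
python3 -m pendant '[[[0,0,0.1],[0,0,0],1],[[0,0,0],[0,0,0],1],[[0,0,-1],[0,0,0],1],[[0,0,-2],[0,0,0],1],[[0,0,-3],[0,0,0],1],[[0,-3,-1],[0,0,0],1],[[0,-3,-1],[0,0,0],1],[[-2,-3,0],[0,0,0],1],[[-4,-3,0],[0,0,0],1],[[-4,0,0],[0,0,0],1],[[-4,0,0],[0,0,0],1],[[-4,0,0],[0,0,0],1],[[0,0,0],[0,0,0],1],[[0,0,0],[0,0,0],1],[[0,0,0],[0,0,0],1]]'; python3 show.py a12;python3 -c "
from h import *
T=bot.capture('top')
cv2.imwrite('pics/a12t.png',T['img'][:,:,::-1])
S=bot.capture('side')
cv2.imwrite('pics/a12z.png',cv2.resize(S['img'][165:235,295:385,::-1],None,fx=8,fy=8,interpolation=cv2.INTER_CUBIC))"
```

```text
time_s: 13.67
position: [0.4092, 0.1589, 0.3108]
tcp_rot: [[0.138, 0.004, 0.99], [-0.99, 0.0, 0.138], [0.0, -1.0, 0.004]]
force: [-0.5, -0.1, 0.8]
opening: 0.004
gb mm [-59.5 146.9] z 0.3105 x axis yaw -82.25288947256618 F [ 0.15 -0.07 -1.1 ] t 13.7667
```

View pics/a12z.png

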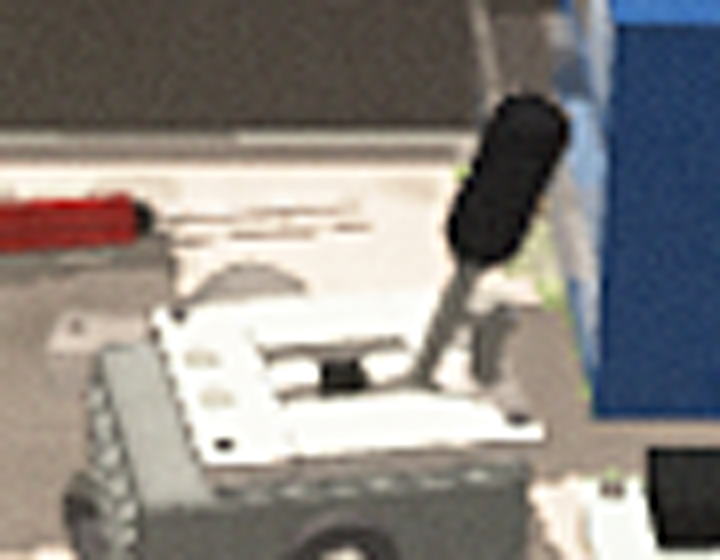

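View pics/a12t.png

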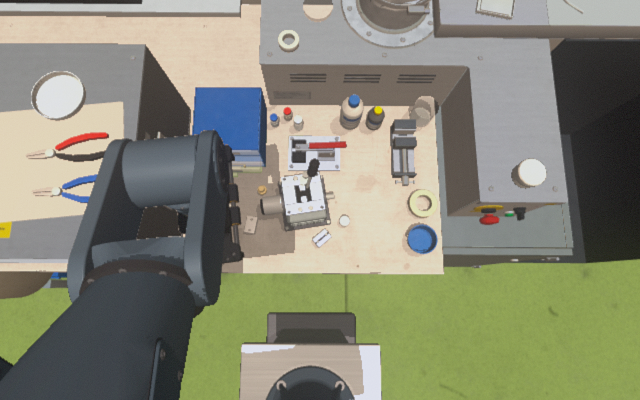

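Run:
```python
from h import *
np.set_printoptions(precision=4,suppress=True)
T=bot.capture("top");S=bot.capture("side")
cv2.imwrite('pics/a13t.png',cv2.resize(T["img"][145:235,265:355,::-1],None,fx=6.5,fy=6.5,interpolation=cv2.INTER_CUBIC))
def big(c,x0,x1,y0,y1):
    m=(c["img"][y0:y1,x0:x1].astype(int).sum(2)<130).astype(np.uint8)
    n,l,st,ce=cv2.connectedComponentsWithStats(m);k=1+np.argmax(st[1:,4]);print(st[k]+[x0,y0,0,0,0]);return ce[k]+[x0,y0]
b=big(S,345,370,170,202);a=big(T,303,322,155,180);print(a,b)
X,e=tri(T,a,S,b);print(X,e,gb(X));g=np.array(gb(X));print("shift,select",np.arctan(g/1000/(X[2]-.01)))
print("gate pt",g/1000*.058/.135,"dist to peg mm",np.hypot(*(g*.058/.135-[37,-12])))
```

```text
[351 177  15  21 189]Traceback (most recent call last):
  File "<stdin>", line 8, in <module>
  File "<stdin>", line 7, in big
    return _wrapfunc(a, 'argmax', axis=axis, out=out, **kwds)
    return bound(*args, **kwds)
ValueError: attempt to get argmax of an empty sequence
```

View pics/a13t.png

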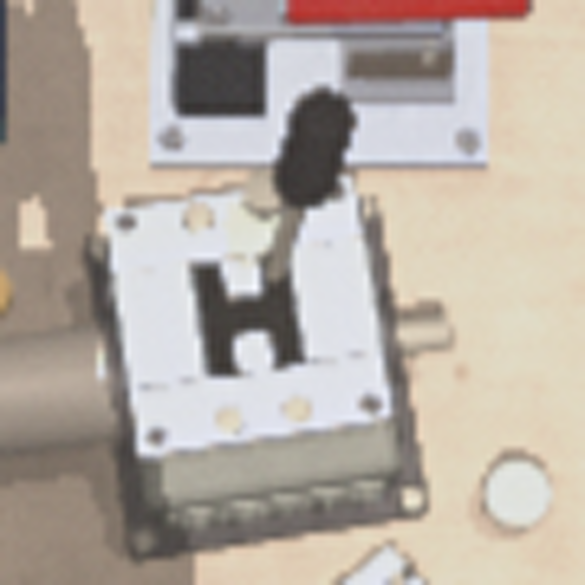

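Run:
```python
from h import *
np.set_printoptions(precision=4,suppress=True)
T=bot.capture("top");S=bot.capture("side")
def big(c,x0,x1,y0,y1,t):
    m=(c["img"][y0:y1,x0:x1].astype(int).sum(2)<t).astype(np.uint8)
    n,l,st,ce=cv2.connectedComponentsWithStats(m);k=1+np.argmax(st[1:,4]);print(st[k]+[x0,y0,0,0,0]);return ce[k]+[x0,y0]
b=big(S,345,370,170,202,150);a=big(T,305,322,157,178,220);print(a,b)
X,e=tri(T,a,S,b);g=np.array(gb(X));print(X,e,g,"shift,select",np.arctan(g/1000/(X[2]-.01)))
print("dist to peg mm",np.hypot(*(g*.058/.135-[37,-12])))
```

```text
[351 177  15  21 192]
[308 159  11  18 132]
[312.8636 167.6364] [357.8281 186.9323]
[ 0.5302 -0.002   0.1369] 0.0009066339334330897 [ 38.1321 -28.0835] shift,select [ 0.292  -0.2179]
dist to peg mm 20.617420833265776
```

```bash
python3 -c "
from rig import bot
print(bot.hand_in())"
```

```text
the job is handed in; nothing more can be done
None
```

The lever now stands fully home in the far right slot, the one with the marker peg, and I handed the job in at about 14 s of the allowed 64 s. No verdict was reported.

- **How it was moved:** I pushed the grip only from the side with the shut fingertips. It went back out of the far left slot into the cross channel, then across to the right. The last push, into the far right slot, stopped when the force rose steadily to about 6 N against the slot's end.
- **Last lever check (two camera views):** shift is about +0.29 and select about -0.22. The rod at gate height is about 21 mm from the peg, against the 24 mm limit. The shift reading is slightly above the nominal +0.28, which is within the 2 mm calibration error.
- **Robot and surroundings:** the arm had backed well clear (TCP 0.31 m up, forces at noise level). I saw no movement of the bystanders in the pictures, but I did not measure each one, and the arm hid the screwdriver in the last top view.

No check failed.

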